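# Turn a spotting plate over against the turning block

### The job

The white spotting plate in front of the blue turning block lies with its wells face down. Without gripping it or picking it up, gently push it along the worktop against the block until it tips up and leans there at rest by itself, then push its upper edge from behind, back towards the robot, so that it flips over and comes to rest flat, wells up, on the worktop in front of the block. Leave the other plate, the vial and the stopper as they are.

Things in the scene. Friction and masses are not known exactly. Their poses are not given: they have to be found in the camera images.
- plate_centre (a point): Centre of the plate to be turned: glazed white porcelain, 62 (its x) by 84 (its y) by 8 mm, about 90 g, six round wells in one face, a plain blue panel on the other. Starts wells down, z axis up (down once turned over), its centre 80 to 95 mm in front of the block's foot line, its long sides half-round and within 15 degrees of parallel to the block.
- plate: The same plate, same axes, but with the origin in the middle of its wells face (4 mm below the centre at the start).
- edge_a (a point): Middle of the plate's long side at its own x = -31 mm, half-way through the thickness (at the start the side nearer the robot).
- edge_b (a point): Middle of the plate's long side at its own x = +31 mm, half-way through the thickness (at the start the side nearer the block).
- turning_block: Fixed blue guide sheet, 100 mm long along its y. Origin: middle of the line where its front face meets the steel sheet it stands on (2.6 mm higher than the black worktop; the plates lie on it too); x level, square to the face, the direction to push; z up. The face is slippery and rises at 45 degrees from (x 0, z 0) to (8, 8) mm, then at 68 degrees to its top edge. A tall pipette stand is at its left behind, a bench meter at its right.
- block_top (a point): Middle of the block's rounded top edge, 19 mm behind its front foot line, 31 mm above the worktop. An aluminium foot plate behind reaches to x = 52 mm, 9 mm high with its screws. A plate pushed until its lower edge is about at the foot line leans on this top edge, about 60 degrees from level, stays so when let go, and stands some 23 mm above it; leaning less steeply than 50 degrees it slides instead of turning over.
- plate_done: A second such plate, 62 x 84 x 8 mm, already wells up; not to be touched. Origin: centre of its underside.
- vial: Sample vial with a white cap, diameter 27, 58 mm tall; bystander. Origin: centre of its foot.
- stopper: Brown-red rubber stopper, diameter 35, 26 mm tall; bystander. Origin: centre of its underside.

How it is judged:
On the way, in this order (a step that is already met when the one before it is completed fails the run):
1. the plate leans against the turning block, tipped up 45 to 80 degrees, at rest and not touched by the robot (angle between plate_centre's own z axis and vertical between 0.785 and 1.4 rad and contact force between turning_block and plate above 0.02 N and linear speed of plate below 0.02 m/s and contact force between each of the arm, the fingers and plate below 0.05 N), for 0.2 s.
2. the plate has turned over (angle between plate_centre's own z axis and vertical above 2.9 rad), for 0.1 s.
At the end, for the whole second after the job is handed in: The plate lies flat (within 0.1 rad) and still on the worktop, wells up, its centre 10 to 130 mm in front of the block's front foot line and within 70 mm of the block's middle along the block (angle between plate_centre's own z axis and vertical above 3.04 rad and height (world z) of plate_centre below 0.0105 m and linear speed of plate below 0.01 m/s and x of plate_centre in the frame of turning_block between -0.13 and -0.01 m and y of plate_centre in the frame of turning_block between -0.07 and 0.07 m); the robot touches nothing.
It fails at once if the plate is lifted: both of its long sides are more than 22 mm above the worktop (height (world z) of each of edge_a, edge_b above 0.025 m).
It fails at once if the plate is pressed with more than 25 N (contact force between the fingers and plate above 25 N).
It fails at once if the other plate is moved by more than 10 mm or knocked over (distance of plate_done from where it was at the start of the episode above 0.01 m or angle between plate_done's own z axis and vertical above 0.3 rad).
It fails at once if the vial is moved by more than 10 mm or knocked over (distance of vial from where it was at the start of the episode above 0.01 m or angle between vial's own z axis and vertical above 0.3 rad).
It fails at once if the stopper is moved by more than 10 mm or knocked over (distance of stopper from where it was at the start of the episode above 0.01 m or angle between stopper's own z axis and vertical above 0.3 rad).
It also fails if it takes over 59 s, if anything falls off the work surface, if the arm or the gripper's body presses on something with over 40 N, if the wrist force passes 120 N, or if a joint passes its speed limit or range.

### The arm

A 6-joint arm with a two-finger parallel gripper is mounted at the origin on a cart in front of the work surface, level with it; the furniture and walls round the work are solid. World frame = base frame: x ahead of the robot, y to its left, z up, the work surface at z = 0. Lengths are in m, angles in rad, forces in N, time in s.
With the tool pointing down it reaches from about 0.275 to 0.75 m from the base axis. Payload 10.2 kg.
Tool frame: the origin (TCP) lies midway between the tips of the shut fingers; the grasp point (between the pads) lies env.grip_depth behind it (env.grip_depth is the distance from the TCP to the grasp point, in m); z points along the fingers, y is the line along which they close (so a half turn about z gives the same grasp; the last joint's range is limited). The gripper opens to 85 mm and grips with 20 to 120 N. Pads are 22 mm wide; open, the fingers measure 114 mm over their backs; the gripper's body (76 mm by 85 mm) begins 54 mm behind the grasp point. The pads swing forward as they close: fully open they stand 13 mm farther back than shut.
Start: joints at [1.011, 0.313, 1.498, -0, 1.331, -0.223], TCP at [0.174, 0.496, 0.231] pointing down, gripper open.
Joint ranges: [-2.94, 2.94], [-0.97, 2.17], [0.19, 2.56], [-1.23, 4.37], [0.02, 3.11], [-2.88, 2.88]. Speed limits (rad/s): [2.39, 2.39, 3.01, 3.14, 3.14, 3.14].

### API

Orientations are given as a rotation vector (axis times angle).
In Python, from station import env gives the robot as it stands.
- The arm moves only by the shell command python3 -m inch 'ROWS'. ROWS is JSON, a list that holds one entry, the list of rows, each a list of 7 numbers: the finger opening in cm, from 0 to 8.54, then the shift along the tool's x, y, z in cm, then the turn, a rotation vector about the tool's x, y, z in degrees. In form: [[[gripper, dx, dy, dz, ax, ay, az], ...]]. A call has 1 to 12 rows; each row shifts and turns the commanded pose from where the row before left it, along the tool's axes as they then stand; what a row does not reach is not made up. A row lasts 1/8 s, in which the tool goes at most 62.5 mm and 10.7 degrees, less where a joint would pass 70% of its speed; a pose out of reach is approached as far as the arm can. A call is refused whole if a number of a shift passes 6.25 or a number of a turn 10.7, either way. A call with a gripper value outside its range is refused whole. The fingers move at their own pace and stop on an object; the grip force is fixed at half the most. Time passes only in rows, so rows that do not move let the fingers close. It gives the time, the measured TCP pose, the force, the opening and the grip force at its end, in the units of the state.
- env.observe(): the state, without advancing time (a new reading comes with each control period).
- env.capture(name): name is "side" or "top"; returns the picture (400x640x3 uint8, blue, green, red); there is no depth.
- env.camera_params(name): a dict with "K" (3x3 intrinsics, pixels), "cam_to_world" (4x4, takes a point from camera to world coordinates). Camera axes: x right, y down, z forward; pixel columns grow to the right and rows downward; lengths in m; the calibration is good to about 2 mm. A picture is of the moment at which its call begins. camera_params takes no time and is no camera call.
- env.close_job(): hands the job in; it is judged then, once.
The state is a dict: "t": time; "joint_pos": joint angles; "joint_vel": joint speeds; "joint_torque": joint torques, N m; "tcp_pos": TCP position; "tool_rot": TCP orientation; "contact_force": force on the tool from outside, world axes, zero at the start; "wrist_torque": the same for the moment, N m; "gripper_width": opening from 0.0 (shut) to 1.0 (fully open); "grip_force": force on a finger pad.
Only numpy, scipy, OpenCV 4.12 (cv2) and the standard library are available. Lean on these libraries where they do the work, as an engineer would, in place of code of your own. Each camera call takes 0.05 s, during which the arm holds its last target. There are 200 camera calls.

## Working session

There is one attempt and no reset: what is moved stays moved. The work goes in short steps, Python scripts to look and compute and a shell command to move; the robot and the scene stay as the last step left them, time stands still between calls to the robot, and variables do not carry over. Pictures are saved under pics/ and viewed, at most 12 in all, crops included, and the job is handed in when it is done.

```bash
mkdir -p pics; ls; python3 - <<'E'
from station import env
import cv2,numpy as np
o=env.observe();print(o)
for n in("top","side"):
    cv2.imwrite(f"pics/{n}0.png",env.capture(n));p=env.camera_params(n);print(n,np.round(p["K"],1).tolist(),np.round(p["cam_to_world"],4).tolist())
print(env.grip_depth)
E
```

```text
pics
{'t': 0.0, 'joint_pos': array([ 1.01061632e+00,  3.13454064e-01,  1.49845802e+00, -6.92319721e-06,
        1.33098352e+00, -2.23426253e-01]), 'joint_vel': array([ 0.00063573,  0.00048254,  0.00056481, -0.00059521, -0.00085848,
        0.0009333 ]), 'joint_torque': array([-1.95848996e-03, -4.12260461e+01, -2.59742063e+01, -3.55708244e-04,
        4.13622693e-03,  5.98865981e-06]), 'tcp_pos': array([0.17335699, 0.495276  , 0.23072511]), 'tool_rot': array([-5.26390653e-01, -3.09667997e+00,  1.89531086e-03]), 'contact_force': array([-0.02893687,  0.20543081,  0.55573423]), 'wrist_torque': array([ 0.01532949, -0.04484752, -0.0708584 ]), 'grip_force': 0.0, 'gripper_width': 0.9981891775644275}
top [[519.4, 0.0, 321.1], [0.0, 519.4, 198.9], [0.0, 0.0, 1.0]] [[-0.0275, -0.9981, 0.0554, 0.4287], [-0.9996, 0.0276, 0.0012, 0.1762], [-0.0027, -0.0554, -0.9985, 1.1976], [0.0, 0.0, 0.0, 1.0]]
side [[494.0, 0.0, 320.3], [0.0, 494.0, 202.1], [0.0, 0.0, 1.0]] [[-0.556, 0.7406, -0.3773, 0.8408], [0.8312, 0.4947, -0.2538, 0.4194], [-0.0013, -0.4547, -0.8907, 0.8945], [0.0, 0.0, 0.0, 1.0]]
0.0187
```

View pics/top0.png

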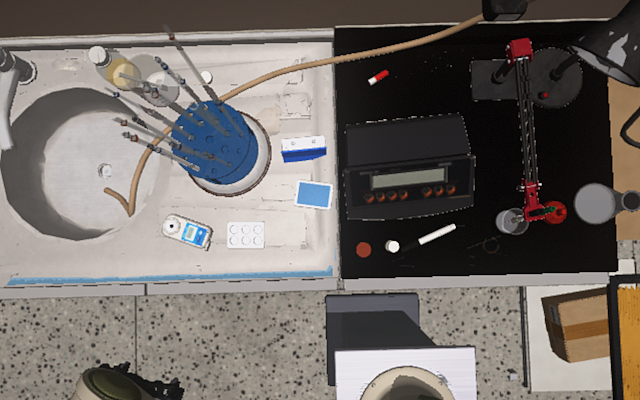

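View pics/side0.png

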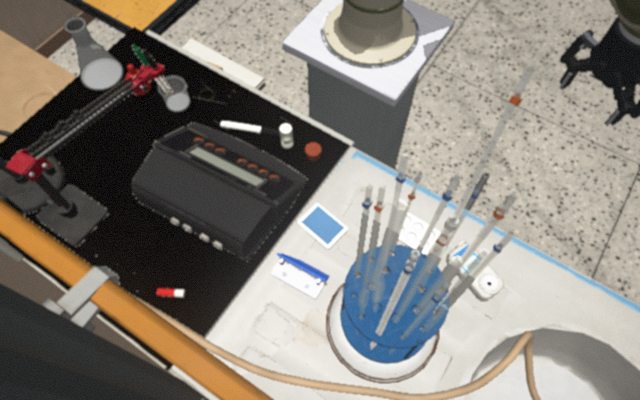

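The top view shows the plate (blue panel) at about (313,194), the block at (303,150), the done plate at (245,235), the stopper at (364,249) and the vial at (392,246). Next I'll measure them.

```bash
cat > h.py <<'E'
import cv2,numpy as np
from station import env
def ray(n,uv,z):
    p=env.camera_params(n);M=np.array(p["cam_to_world"]);d=M[:3,:3]@np.linalg.inv(p["K"])@[uv[0],uv[1],1.];o=M[:3,3]
    return o+d*(z-o[2])/d[2]
def proj(n,P):
    p=env.camera_params(n);M=np.linalg.inv(np.array(p["cam_to_world"]));c=M[:3,:3]@P+M[:3,3];q=np.array(p["K"])@c;return q[:2]/q[2]
def blobs(im,zs,n,box):
    hsv=cv2.cvtColor(im,cv2.COLOR_BGR2HSV);m=cv2.inRange(hsv,(95,110,60),(130,255,255))
    k=np.zeros_like(m);x0,x1,y0,y1=box;k[y0:y1,x0:x1]=255;m&=k
    for c in cv2.findContours(m,0,1)[0]:
        if cv2.contourArea(c)>25:
            r=cv2.minAreaRect(c);print(n,"area",cv2.contourArea(c),"px",np.round(r[0],1))
            print(np.round([ray(n,q,zs)*1000 for q in cv2.boxPoints(r)],0).tolist(),'c',np.round(ray(n,r[0],zs)*1000,1))
E
python3 - <<'E'
from h import *
t=cv2.imread("pics/top0.png");s=cv2.imread("pics/side0.png")
blobs(t,.0106,"top",(275,340,130,225));blobs(s,.0106,"side",(265,350,200,300))
a=cv2.resize(t[125:255,225:345],None,fx=4.5,fy=4.5,interpolation=cv2.INTER_CUBIC);cv2.imwrite("pics/c0.png",a)
print(a.shape)
E
```

```text
top area 574.0 px [313.1 194.4]
[[487.0, 233.0, 11.0], [534.0, 226.0, 11.0], [524.0, 158.0, 11.0], [477.0, 165.0, 11.0]] c [505.4 195.5  10.6]
top area 405.5 px [303.5 154.5]
[[607.0, 267.0, 11.0], [615.0, 165.0, 11.0], [589.0, 163.0, 11.0], [581.0, 265.0, 11.0]] c [597.9 215.2  10.6]
side area 96.5 px [346.5 286. ]
[[565.0, 287.0, 11.0], [560.0, 295.0, 11.0], [602.0, 322.0, 11.0], [607.0, 314.0, 11.0]] c [584.1 304.6  10.6]
side area 246.0 px [302.5 265.5]
[[607.0, 163.0, 11.0], [595.0, 161.0, 11.0], [586.0, 265.0, 11.0], [598.0, 266.0, 11.0]] c [596.6 214.3  10.6]
side area 527.0 px [322.4 224.6]
[[521.0, 164.0, 11.0], [479.0, 166.0, 11.0], [489.0, 233.0, 11.0], [531.0, 230.0, 11.0]] c [505.3 198.6  10.6]
(585, 540, 3)
```

View pics/c0.png

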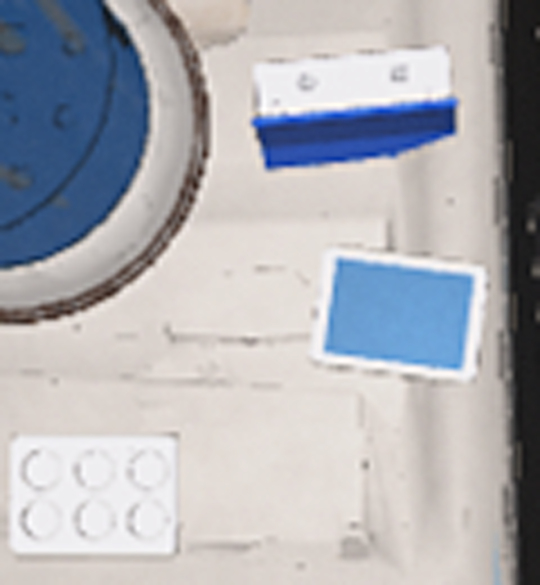

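The crop shows the plate's outer corners at (328,248), (487,265), (472,381) and (313,362). The block's top edge runs from (255,118) to (457,100), and its foot from (267,168) to about (390,155).

```bash
python3 - <<'E'
from h import *
f=lambda x,y,z:np.round(1000*ray("top",((x+.5)/4.5-.5+225,(y+.5)/4.5-.5+125),z),1)
print("top",f(255,118,.031),f(457,100,.031));print("foot",f(267,168,.0026),f(390,155,.0026))
print("plate",[f(*q,.008)[:2].tolist() for q in((328,248),(487,265),(472,381),(313,362))])
print("done",[f(*q,.0106)[:2].tolist() for q in((10,434),(180,434),(178,554),(10,554))])
from scipy.spatial.transform import Rotation as R
o=env.observe();print(np.round(R.from_rotvec(o["tool_rot"]).as_matrix(),3).tolist(),o["t"])
A,B=f(255,118,.031),f(457,100,.031);print("dir",np.degrees(np.arctan2((B-A)[0],-(B-A)[1])))
E
```

```text
top [604.7 264.6  31. ] [611.  162.8  31. ]
foot [583.  261.1   2.6] [587.9 197.7   2.6]
plate [[540.3, 230.6], [529.4, 149.6], [470.3, 159.0], [482.3, 239.7]]
done [[449.8, 394.2], [447.4, 307.9], [386.8, 310.2], [389.1, 395.3]]
[[-0.944, 0.33, -0.001], [0.33, 0.944, -0.001], [0.0, -0.001, -1.0]] 0.1
dir 3.5412932323335395
```

```bash
cat > st.py <<'E'
from h import *
from scipy.spatial.transform import Rotation as R
F=np.array([.587,.212]);a=np.radians(3.9);xb=np.array([np.cos(a),np.sin(a)]);yb=np.array([-xb[1],xb[0]])
def st():
    o=env.observe();M=R.from_rotvec(o["tool_rot"]).as_matrix();d=o["tcp_pos"][:2]-F
    print("t %.2f block-frame mm x %.1f y %.1f z %.1f"%(o["t"],d@xb*1e3,d@yb*1e3,o["tcp_pos"][2]*1e3),"force b",np.round([o["contact_force"][:2]@xb,o["contact_force"][:2]@yb,o["contact_force"][2]],1),"yaw tool x (want 183.9)",round(np.degrees(np.arctan2(M[1,0],M[0,0]))%360,1),"tz",np.round(M[:,2],3),"w",round(o["gripper_width"],2))
if __name__=="__main__":st()
E
python3 -m inch '[[[5,-4.4,-2.5,0,0,0,0],[5,-4.4,-2.5,0,0,0,0],[5,-4.4,-2.5,0,0,0,0],[5,-4.4,-2.5,0,0,0,0],[5,-4.4,-2.5,0,0,0,0],[5,-4.4,-2.5,0,0,0,0],[5,-4.4,-2.5,0,0,0,0],[5,-4.4,-2.5,0,0,0,0],[5,0,0,2,0,0,-7.8],[5,0,0,2,0,0,-7.8],[5,0,0,2,0,0,-7.7],[5,0,0,2,0,0,0]]]'; python3 st.py
```

```text
t: 1.6
tcp_pos: [0.4395, 0.1903, 0.1504]
tool_rot: [0.112, -3.139, 0.0]
contact_force: [0.2, -1.0, -0.7]
gripper_width: 0.584
grip_force: 0.0
t 1.60 block-frame mm x -148.7 y -11.6 z 150.4 force b [ 0.1 -1.  -0.7] yaw tool x (want 183.9) 184.1 tz [-0.001 -0.    -1.   ] w 0.58
```

Accurate. Next I descend to near the sheet and probe for contact.

```bash
python3 -m inch '[[[5,0,0,4,0,0,0],[5,0,0,4,0,0,0],[5,0,0,4,0,0,0],[5,0,0,1.8,0,0,0],[5,0,0,0.4,0,0,0],[5,0,0,0,0,0,0],[5,0,0,0,0,0,0]]]'; python3 st.py; python3 -m inch '[[[5,0,0,0.2,0,0,0],[5,0,0,0.2,0,0,0],[5,0,0,0,0,0,0],[5,0,0,0,0,0,0]]]'
```

```text
t: 2.48
tcp_pos: [0.4401, 0.1905, 0.0101]
tool_rot: [-0.11, 3.138, 0.0]
contact_force: [-0.1, -0.5, -0.8]
gripper_width: 0.587
grip_force: 0.0
t 2.48 block-frame mm x -148.0 y -11.4 z 10.1 force b [-0.1 -0.5 -0.8] yaw tool x (want 183.9) 184.0 tz [ 0.002  0.    -1.   ] w 0.59
t: 2.98
tcp_pos: [0.4397, 0.1904, 0.0053]
tool_rot: [-0.11, 3.14, -0.0]
contact_force: [0.1, -0.3, -0.0]
gripper_width: 0.585
grip_force: 0.0
```

```bash
python3 -m inch '[[[5,0,0,0.15,0,0,0],[5,0,0,0,0,0,0],[5,0,0,0,0,0,0]]]';python3 -m inch '[[[5,0,0,0.15,0,0,0],[5,0,0,0,0,0,0],[5,0,0,0,0,0,0]]]'; python3 -m inch '[[[5,0,0,0.15,0,0,0],[5,0,0,0,0,0,0],[5,0,0,0,0,0,0]]]'
```

```text
t: 3.35
tcp_pos: [0.4396, 0.1904, 0.0038]
tool_rot: [0.11, -3.14, 0.0]
contact_force: [-0.6, 0.0, -0.8]
gripper_width: 0.585
grip_force: 0.0
t: 3.72
tcp_pos: [0.4396, 0.1904, 0.0023]
tool_rot: [0.11, -3.14, 0.0]
contact_force: [0.8, 0.7, 0.6]
gripper_width: 0.586
grip_force: 0.0
t: 4.1
tcp_pos: [0.4396, 0.1904, 0.0008]
tool_rot: [0.11, -3.14, 0.0]
contact_force: [0.6, 0.1, -0.4]
gripper_width: 0.588
grip_force: 0.0
```

```bash
python3 -m inch '[[[5,0,0,0.15,0,0,0],[5,0,0,0,0,0,0],[5,0,0,0,0,0,0]]]';python3 -m inch '[[[5,0,0,0.15,0,0,0],[5,0,0,0,0,0,0],[5,0,0,0,0,0,0]]]'
```

```text
t: 4.47
tcp_pos: [0.4397, 0.1904, -0.0004]
tool_rot: [-0.11, 3.139, 0.0]
contact_force: [-1.3, -0.5, 5.1]
gripper_width: 0.59
grip_force: 2.6
t: 4.85
tcp_pos: [0.4398, 0.1905, -0.0005]
tool_rot: [-0.11, 3.139, -0.0]
contact_force: [-9.0, -2.2, 25.9]
gripper_width: 0.585
grip_force: 13.1
```

```bash
python3 -m inch '[[[5,0,0,-0.4,0,0,0],[5,-0.6,0,0,0,0,0],[5,-0.6,0,0,0,0,0],[5,-0.6,0,0,0,0,0],[5,-0.6,0,0,0,0,0],[5,-0.6,0,0,0,0,0],[5,-0.6,0,0,0,0,0],[5,-0.6,0,0,0,0,0],[5,-0.6,0,0,0,0,0],[5,-0.6,0,0,0,0,0],[5,-0.6,0,0,0,0,0],[5,-0.6,0,0,0,0,0]]]'; python3 st.py; python3 - <<'E'
from h import *
t=env.capture("top");blobs(t,.0106,"top",(275,340,130,225))
cv2.imwrite("pics/c1.png",cv2.resize(t[125:255,225:345],None,fx=4.5,fy=4.5,interpolation=cv2.INTER_CUBIC))
E
```

```text
t: 6.35
tcp_pos: [0.5059, 0.195, 0.0018]
tool_rot: [0.11, -3.14, 0.0]
contact_force: [-0.6, -0.0, -0.3]
gripper_width: 0.586
grip_force: 0.3
t 6.35 block-frame mm x -82.1 y -11.4 z 1.8 force b [-0.6 -0.  -0.3] yaw tool x (want 183.9) 184.0 tz [-0. -0. -1.] w 0.59
top area 408.5 px [303.5 154.5]
[[607.0, 267.0, 11.0], [615.0, 165.0, 11.0], [589.0, 163.0, 11.0], [581.0, 265.0, 11.0]] c [597.9 215.2  10.6]
```

View pics/c1.png

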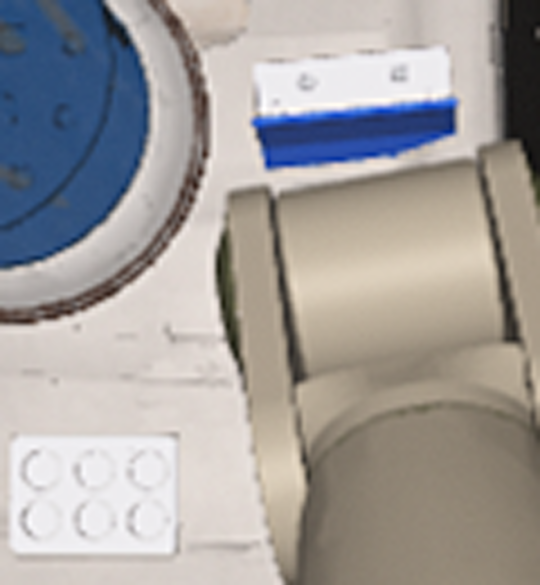

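The arm covers the plate in the top view, so I check with the side view.

```bash
cat > sd.py <<'E'
from h import *
import sys
s=env.capture("side");blobs(s,.0106,"side",(255,360,180,300))
cv2.imwrite("pics/"+sys.argv[1],cv2.resize(s[180:310,240:370],None,fx=4.5,fy=4.5,interpolation=cv2.INTER_CUBIC))
E
python3 sd.py s1.png
```

```text
side area 341.0 px [351.5 282. ]
[[607.0, 314.0, 11.0], [552.0, 279.0, 11.0], [536.0, 302.0, 11.0], [592.0, 337.0, 11.0]] c [572.5 308.2  10.6]
side area 246.5 px [302.5 265.5]
[[607.0, 163.0, 11.0], [595.0, 161.0, 11.0], [586.0, 265.0, 11.0], [598.0, 266.0, 11.0]] c [596.6 214.3  10.6]
side area 492.5 px [314.2 244.7]
[[569.0, 178.0, 11.0], [533.0, 173.0, 11.0], [529.0, 239.0, 11.0], [565.0, 244.0, 11.0]] c [549.3 208.9  10.6]
```

View pics/s1.png

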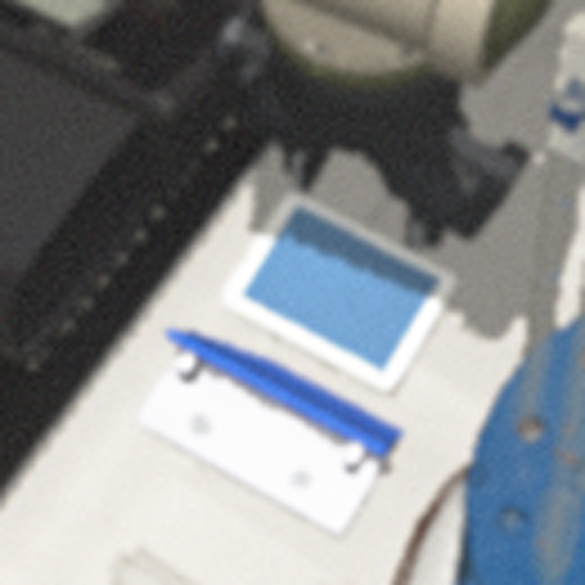

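The side crop shows the plate squared to the fingers and roughly centred on the block. I keep pushing slowly.

```bash
python3 -m inch '[[[5,-0.4,0,0,0,0,0],[5,-0.4,0,0,0,0,0],[5,-0.4,0,0,0,0,0],[5,-0.4,0,0,0,0,0],[5,-0.4,0,0,0,0,0],[5,-0.4,0,0,0,0,0],[5,-0.4,0,0,0,0,0],[5,-0.4,0,0,0,0,0],[5,-0.4,0,0,0,0,0],[5,-0.4,0,0,0,0,0],[5,-0.4,0,0,0,0,0],[5,0,0,0,0,0,0]]]'; python3 st.py; python3 -m inch '[[[5,-0.4,0,0,0,0,0],[5,-0.4,0,0,0,0,0],[5,-0.4,0,0,0,0,0],[5,-0.2,0,0,0,0,0],[5,0,0,0,0,0,0]]]';python3 st.py;  python3 sd.py s2.png
```

```text
t: 7.95
tcp_pos: [0.5499, 0.1981, 0.0019]
tool_rot: [-0.109, 3.139, 0.0]
contact_force: [-0.7, 0.5, -0.1]
gripper_width: 0.583
grip_force: 0.0
t 7.95 block-frame mm x -38.0 y -11.3 z 1.9 force b [-0.7  0.6 -0.1] yaw tool x (want 183.9) 184.0 tz [ 0.001  0.    -1.   ] w 0.58
t: 8.57
tcp_pos: [0.5636, 0.1991, 0.0018]
tool_rot: [-0.11, 3.139, -0.0]
contact_force: [0.3, -0.3, -0.2]
gripper_width: 0.588
grip_force: 0.0
t 8.57 block-frame mm x -24.3 y -11.3 z 1.8 force b [ 0.2 -0.3 -0.2] yaw tool x (want 183.9) 184.0 tz [ 0.  0. -1.] w 0.59
side area 35.0 px [323.4 276.2]
[[598.0, 252.0, 11.0], [585.0, 252.0, 11.0], [586.0, 266.0, 11.0], [599.0, 265.0, 11.0]] c [592.  258.6  10.6]
side area 341.0 px [351.5 282. ]
[[607.0, 314.0, 11.0], [552.0, 279.0, 11.0], [536.0, 302.0, 11.0], [592.0, 337.0, 11.0]] c [572.5 308.2  10.6]
```

View pics/s2.png

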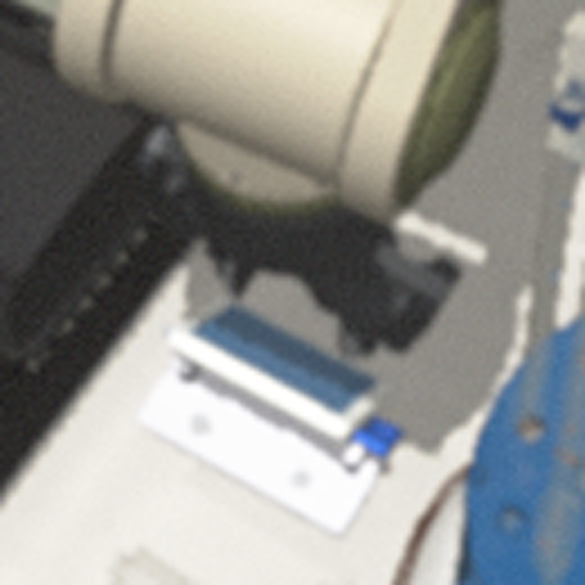

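The plate is tipped up on the block, with its upper edge from crop (172,335) to (372,400). I push the last 11 mm and then estimate the tilt.

```bash
python3 -m inch '[[[5,-0.2,0,0,0,0,0],[5,-0.2,0,0,0,0,0],[5,-0.2,0,0,0,0,0],[5,-0.2,0,0,0,0,0],[5,-0.2,0,0,0,0,0],[5,-0.1,0,0,0,0,0],[5,0,0,0,0,0,0]]]'; python3 st.py;  python3 sd.py s3.png
```

```text
t: 9.5
tcp_pos: [0.5734, 0.1998, 0.0017]
tool_rot: [0.11, -3.137, 0.0]
contact_force: [-6.2, -0.9, 3.8]
gripper_width: 0.583
grip_force: 3.3
t 9.50 block-frame mm x -14.4 y -11.2 z 1.7 force b [-6.2 -0.5  3.8] yaw tool x (want 183.9) 184.0 tz [-0.003 -0.    -1.   ] w 0.58
side area 29.5 px [323.1 276.6]
[[598.0, 252.0, 11.0], [587.0, 251.0, 11.0], [588.0, 266.0, 11.0], [599.0, 266.0, 11.0]] c [593.  258.6  10.6]
side area 343.0 px [351.5 282. ]
[[607.0, 314.0, 11.0], [552.0, 279.0, 11.0], [536.0, 302.0, 11.0], [592.0, 337.0, 11.0]] c [572.5 308.2  10.6]
```

View pics/s3.png

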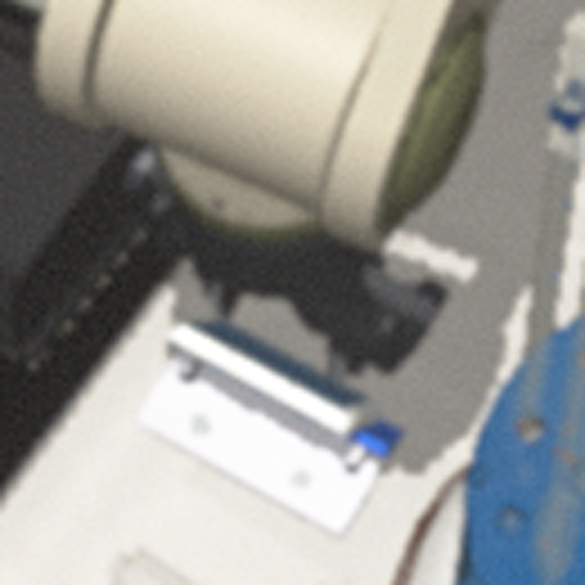

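A 6 N reaction means the lower edge has reached the foot. I back off and look.

```bash
python3 -m inch '[[[5,0.1,0,0,0,0,0],[5,0.2,0,0,0,0,0],[5,0.4,0,0,0,0,0],[5,1,0,0,0,0,0],[5,2,0,0,0,0,0],[5,2.5,0,0,0,0,0],[5,2,0,-3,0,0,0],[5,0,0,-5,0,0,0],[5,0,0,-5,0,0,0],[5,0,0,0,0,0,0]]]'; python3 st.py
python3 - <<'E'
from h import *
from st import *
a=[]
for n,(x,y) in(("top",(225,125)),("side",(240,180))):
    im=env.capture(n);a.append(cv2.resize(im[y:y+110,x:x+120],None,fx=3.3,fy=3.3,interpolation=cv2.INTER_CUBIC))
cv2.imwrite("pics/b4.png",np.hstack(a))
for th in(50,60,68):
    c,s=np.cos(np.radians(th)),np.sin(np.radians(th))
    for nm,u,v in(("upper-front",62,4),("upper-back",62,-4),):  # rectangle corner approx, v along normal
        for y in(-50,34):
            X=-2+u*c-v*s;Z=.0066*1e3+u*s+v*c-2
            P=np.r_[F*1e3+X*xb+y*yb,Z]/1e3
            print(th,nm,y,"side crop",np.round((proj("side",P)-(240,180))*3.3+396*np.array([1,0])),"top",np.round((proj("top",P)-(225,125))*3.3))
E
```

```text
t: 10.8
tcp_pos: [0.4937, 0.1944, 0.1353]
tool_rot: [-0.11, 3.132, 0.001]
contact_force: [0.1, 0.3, -0.5]
gripper_width: 0.584
grip_force: 0.0
t 10.80 block-frame mm x -94.3 y -11.2 z 135.3 force b [ 0.1  0.3 -0.5] yaw tool x (want 183.9) 184.0 tz [ 0.007  0.001 -1.   ] w 0.58
50 upper-front -50 side crop [495. 248.] top [331.  46.]
50 upper-front 34 side crop [627. 321.] top [207.  58.]
50 upper-back -50 side crop [490. 261.] top [330.  38.]
50 upper-back 34 side crop [622. 334.] top [206.  50.]
60 upper-front -50 side crop [503. 231.] top [332.  58.]
60 upper-front 34 side crop [636. 304.] top [207.  70.]
60 upper-back -50 side crop [497. 244.] top [331.  49.]
60 upper-back 34 side crop [629. 317.] top [207.  61.]
68 upper-front -50 side crop [511. 217.] top [334.  69.]
68 upper-front 34 side crop [643. 289.] top [208.  81.]
68 upper-back -50 side crop [504. 230.] top [332.  59.]
68 upper-back 34 side crop [636. 303.] top [207.  71.]
```

View pics/b4.png

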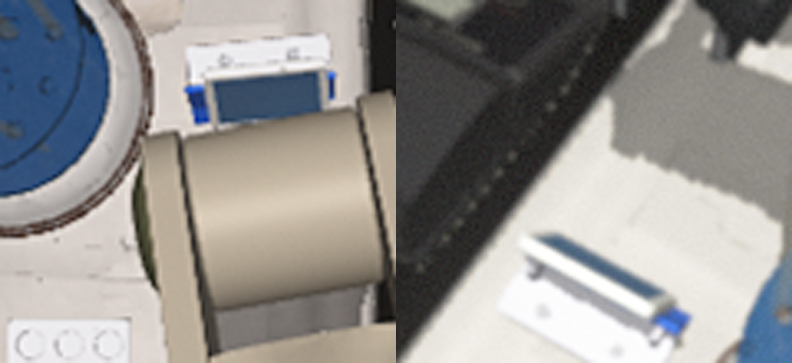

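The plate leans alone at about 60–65°, centred near y −7 mm: its upper edge runs from (205,76) to (327,70) in the top half, and the blue panel faces the robot. Now I go over it and down behind.

```bash
python3 -m inch '[[[5,-3,0,-0.5,0,0,0],[5,-4,0,0,0,0,0],[5,-4,0,0,0,0,0],[5,-3,0,0,0,0,0],[5,-1.4,0,0,0,0,0],[5,0,0,0,0,0,0],[5,0,0,0,0,0,0]]]'; python3 st.py; python3 -m inch '[[[5,0,0,2,0,0,0],[5,0,0,3,0,0,0],[5,0,0,2.5,0,0,0],[5,0,0,1.8,0,0,0],[5,0,0,0,0,0,0],[5,0,0,0,0,0,0]]]'; python3 st.py;python3 sd.py s5.png
```

```text
t: 11.78
tcp_pos: [0.6452, 0.2049, 0.1357]
tool_rot: [0.11, -3.138, 0.0]
contact_force: [0.1, 0.1, 0.5]
gripper_width: 0.586
grip_force: 0.0
t 11.78 block-frame mm x 57.6 y -11.1 z 135.7 force b [0.1 0.1 0.5] yaw tool x (want 183.9) 184.0 tz [-0.002 -0.    -1.   ] w 0.59
t: 12.52
tcp_pos: [0.6466, 0.205, 0.045]
tool_rot: [-0.11, 3.138, 0.0]
contact_force: [1.7, -0.9, 1.1]
gripper_width: 0.584
grip_force: 0.0
t 12.53 block-frame mm x 59.0 y -11.1 z 45.0 force b [ 1.7 -1.   1.1] yaw tool x (want 183.9) 184.0 tz [ 0.002  0.    -1.   ] w 0.58
side area 28.0 px [323.3 276.2]
[[598.0, 252.0, 11.0], [586.0, 251.0, 11.0], [586.0, 266.0, 11.0], [598.0, 266.0, 11.0]] c [592.2 258.6  10.6]
side area 343.0 px [351.5 281.5]
[[607.0, 314.0, 11.0], [550.0, 278.0, 11.0], [535.0, 301.0, 11.0], [592.0, 337.0, 11.0]] c [571.6 307.7  10.6]
```

View pics/s5.png

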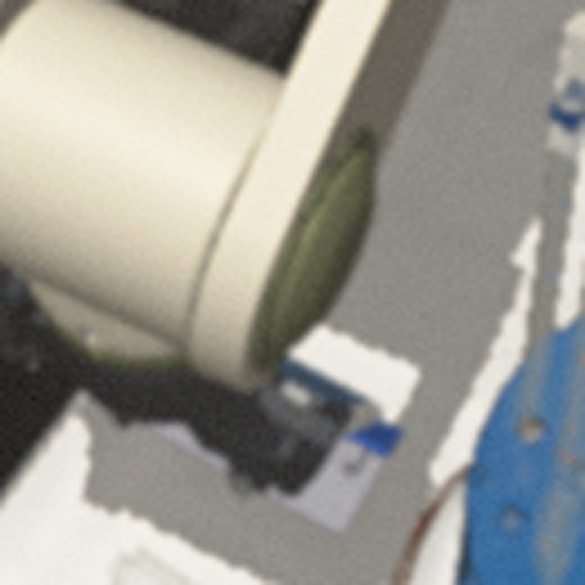

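The fingers are behind and the plate still leans (its left end is at crop (370,400)). I push back towards the robot.

```bash
python3 -m inch '[[[5,0.4,0,0,0,0,0],[5,0.4,0,0,0,0,0],[5,0.4,0,0,0,0,0],[5,0.4,0,0,0,0,0],[5,0.3,0,0,0,0,0],[5,0.3,0,0,0,0,0],[5,0.3,0,0,0,0,0],[5,0.3,0,0,0,0,0],[5,0.3,0,0,0,0,0],[5,0.3,0,0,0,0,0]]]'; python3 st.py; python3 -m inch '[[[5,0.3,0,0,0,0,0],[5,0.3,0,0,0,0,0],[5,0.3,0,0,0,0,0],[5,0.3,0,0,0,0,0],[5,0.3,0,0,0,0,0],[5,0.3,0,0,0,0,0],[5,0.2,0,0,0,0,0],[5,0.2,0,0,0,0,0],[5,0,0,0,0,0,0],[5,0,0,0,0,0,0]]]'; python3 st.py;python3 sd.py s6.png
```

```text
t: 13.82
tcp_pos: [0.612, 0.2025, 0.0438]
tool_rot: [0.11, -3.14, 0.0]
contact_force: [0.1, -1.0, 0.9]
gripper_width: 0.586
grip_force: 0.1
t 13.82 block-frame mm x 24.3 y -11.2 z 43.8 force b [-0.  -1.   0.9] yaw tool x (want 183.9) 184.0 tz [-0. -0. -1.] w 0.59
t: 15.08
tcp_pos: [0.5903, 0.2009, 0.0438]
tool_rot: [-0.11, 3.14, 0.0]
contact_force: [0.9, 0.7, 0.1]
gripper_width: 0.59
grip_force: 0.0
t 15.07 block-frame mm x 2.6 y -11.3 z 43.8 force b [0.9 0.7 0.1] yaw tool x (want 183.9) 184.0 tz [ 0.  0. -1.] w 0.59
side area 346.0 px [351.5 282. ]
[[607.0, 314.0, 11.0], [552.0, 279.0, 11.0], [536.0, 302.0, 11.0], [592.0, 337.0, 11.0]] c [572.5 308.2  10.6]
side area 228.5 px [302.6 265.3]
[[606.0, 163.0, 11.0], [595.0, 161.0, 11.0], [586.0, 265.0, 11.0], [598.0, 266.0, 11.0]] c [596.1 214.3  10.6]
```

View pics/s6.png

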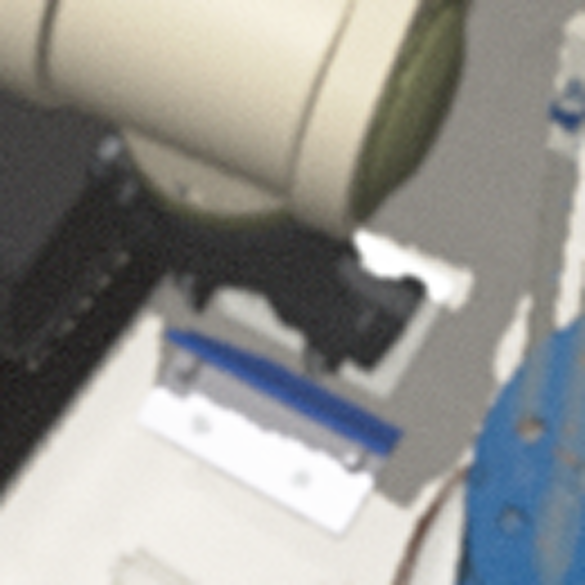

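The block is fully visible again and the plate lies flat in front of it (left corners at (385,390) and (465,290)). I raise the arm and move clear to verify.

```bash
python3 -m inch '[[[5,0,0,-4,0,0,0],[5,0,0,-5,0,0,0],[5,0,0,-5,0,0,0],[5,5,0,-3,0,0,0],[5,6,0,0,0,0,0],[5,6,0,0,0,0,0],[5,6,4,0,0,0,0],[5,3,5,0,0,0,0],[5,0,5,0,0,0,0],[5,0,5,0,0,0,0],[5,0,0,0,0,0,0],[5,0,0,0,0,0,0]]]'; python3 st.py
python3 - <<'E'
from h import *
a=[]
for n,(x,y) in(("top",(225,125)),("side",(240,180))):
    im=env.capture(n);a.append(cv2.resize(im[y:y+130,x:x+120],None,fx=3.3,fy=3.3,interpolation=cv2.INTER_CUBIC))
cv2.imwrite("pics/b7.png",np.hstack(a))
E
```

```text
t: 16.62
tcp_pos: [0.3259, 0.3671, 0.2137]
tool_rot: [0.11, -3.139, 0.001]
contact_force: [-0.6, 1.0, -0.3]
gripper_width: 0.582
grip_force: 0.0
t 16.62 block-frame mm x -249.9 y 172.5 z 213.7 force b [-0.5  1.1 -0.3] yaw tool x (want 183.9) 184.0 tz [-0. -0. -1.] w 0.58
```

View pics/b7.png

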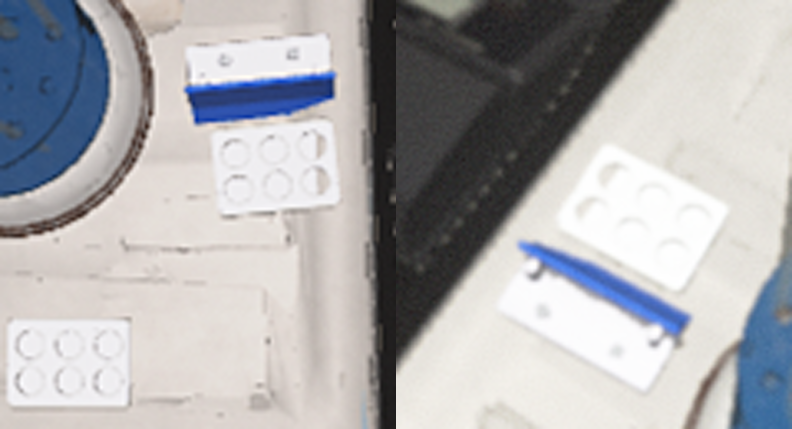

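The plate lies flat, wells up, centred at (277,167) in the top crop. That is about 40 mm in front of the foot line and near the block's middle, and the other plate hasn't moved. I hand in.

```bash
python3 -c "
from station import env
print(env.close_job())"
```

```text
the job is handed in; nothing more can be done
None
```

The plate was tipped up against the block, leaned there untouched, then was flipped and now lies flat, wells up, about 40 mm in front of the block; I handed the job in after about 17 s of robot time, and no verdict came back.

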